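# Refit the chip guard panel in its grooved posts

### The arm

A 6-joint arm with a two-finger parallel gripper is mounted at the origin on the work surface. World frame = base frame: x ahead of the robot, y to its left, z up, the work surface at z = 0. Lengths are in mm, angles in rad, forces in N, time in s.
With the tool pointing down it reaches from about 250 to 800 mm from the base axis. Payload 8.5 kg.
Tool frame: the origin (TCP) lies at the very end of the fingers, on their centre line; the grasp point (between the pads) lies 19 mm behind it; z points along the fingers, y is the line along which they close (so a half turn about z gives the same grasp; the last joint's range is limited). The gripper opens to 85 mm and grips with 20 to 120 N. Pads are 22 mm wide; open, the fingers measure 114 mm over their backs; the gripper's body (76 mm by 85 mm) begins 54 mm behind the grasp point. The pads swing forward as they close: fully open they stand 13 mm farther back than shut.
Start: joints at [-1.342, 0.238, -0.013, 1.319, 0, 1.571], TCP at [119.063, -511.276, 231.276] pointing down, gripper open.
Joint ranges: [-2.66, 2.66], [-1.03, 1.9], [-1.14, 1.46], [-1.82, 2.27], [-1.45, 1.34], [-3.14, 3.14]. Speed limits (rad/s): [2.22, 2.22, 2.79, 3.14, 3.14, 3.14].

### API

Orientations are given as a rotation vector (axis times angle).
In Python, from cell import sense, camera, job_done gives the robot as it stands.
- The arm moves only by the tool play_rows, never from a script. Its argument "increments" is a list of rows, each a list of 7 numbers: the shift along the world's x, y, z in m, then the turn, a rotation vector about the world's x, y, z in degrees, then the opening, from -1 (shut) to 1 (fully open). A call has 1 to 8 rows; each row shifts and turns the commanded pose from where the row before left it; what a row does not reach is not made up. A row lasts 1/8 s, in which the tool goes at most 62.5 mm and 10.7 degrees, less where a joint would pass 70% of its speed; a pose out of reach is approached as far as the arm can. A call is refused whole if a number of a shift passes 0.0625 or a number of a turn 10.7, either way. A call with a gripper value outside its range is refused whole. The fingers move at their own pace and stop on an object; "newtons" is the grip in N (left out, the last holds). Time passes only in rows, so rows that do not move let the fingers close. It gives the time, the measured TCP pose, the force, the opening and the grip force at its end, in the units of the state.
- sense(): the state, without advancing time (a new reading comes with each control period).
- camera(name): name is "scene" or "top" or "wrist"; returns a dict with "frame" (480x640x3 uint8, red, green, blue), "fx", "fy", "cx", "cy" (pixels), "world_from_camera" (4x4, takes a point from camera to world coordinates). Camera axes: x right, y down, z forward; pixel columns grow to the right and rows downward; lengths in mm; the calibration is good to about 2 mm. A picture is of the moment at which its call begins. There is no depth.
- job_done(): hands the job in; it is judged then, once.
The state is a dict: "t": time; "qpos": joint angles; "joint_vel": joint speeds; "effort": joint torques, N m; "tcp_pos": TCP position; "ee_rot": TCP orientation; "contact_force": force on the tool from outside, world axes, zero at the start; "torque": the same for the moment, N m; "gripper_width": opening from 0.0 (shut) to 1.0 (fully open); "finger_force": force on a finger pad.
Only numpy, scipy, OpenCV 4.12 (cv2) and the standard library are available. Lean on these libraries where they do the work, as an engineer would, in place of code of your own. Each camera call takes 0.05 s, during which the arm holds its last target. There are 200 camera calls.

### The job

Take the amber chip guard panel off its leaning wooden rest and slide it down, upright, into the grooves of the two grey posts, pressing it firmly but without forcing past the spring rollers until its bottom edge sits fully home on the sill. Let go and leave the chuck key, oil tin, tray and steel blank where they are.

Things in the scene. Friction and masses are not known exactly. Their poses are not given: they have to be found in the camera images.
- panel: Chip guard: flat rigid amber panel, black top strip and side edges, 8 mm thick (its x), 170 mm long (y), 130 mm high (z), about 0.2 kg. Origin at the middle of its bottom edge; z points to the middle of the top edge. Starts in the rest, leaning 25 degrees from upright. Either way round will do.
- rest: Fixed wooden rest, 150 x 200 mm. The panel stands on its ledge (12 mm lip), bottom edge 30 mm above the bench, top leaning towards the rest's -x; the back board on that side reaches 70 mm up the panel, its upper 60 mm is free on both faces. Origin on the bench below the middle of the panel's bottom edge; y along the panel, z up.
- frame: Fixed guard frame: cream base 150 x 240 x 12 mm, two grey grooved posts (tops 107 mm above the bench) and, on the +x side, a blue clamp with a steel bar, 61 mm high. Origin on the bench; y from post to post, x square to the fitted panel, z up. The pair of posts is clamped up to 4 mm to either side of the origin along x; how far is not reported and must be felt.
- mouth (a point): Nominal centre of the slot at the top of the posts, 107 mm above the bench, axes as the frame's; the real one lies up to 4 mm off along x. The grooves face each other, each 10.5 mm wide (x), 10 mm deep (y), cheeks 6 mm, no lead-in; 174 mm between groove bottoms, 154 mm clear between the posts.
- sill (a point): Nominal centre of the slot on the sill, 12 mm above the bench (real one up to 4 mm off along x): the panel's bottom edge must sit on the sill. In each groove, 50 mm above the sill, a spring brass roller pokes 3 mm out of the +x wall: the panel needs roughly 5 to 20 N of push to pass and does not drop in by itself.
- chuck_key: Bystander: steel T-handled chuck key lying on the bench, 100 x 110 mm, 18 mm high; origin underneath its shaft.
- oil_tin: Bystander: closed tin with a red band, 60 mm across, 75 mm high, origin at the centre of its underside.
- insert_tray: Bystander: open red tray 90 x 120 x 35 mm, origin at the centre of its underside.
- steel_blank: Bystander: upright steel round 50 mm across, 50 mm high, origin at the centre of its underside.
There are look-alikes about, which are no part of the job. What is shaped like the panel but red is not meant. Leave any purple look-alike of the rest alone.

How it is judged (in metres and radians):
On the way, in this order (a step that is already met when the one before it is completed fails the run):
1. the panel is lifted off the rest (height (world z) of panel above 0.06 m and contact force between panel and rest below 0.05 N), for 0.1 s.
2. the panel's bottom edge has entered the grooves of both posts (z of panel in the frame of sill below 0.088 m and angle between the z axis of panel and the z axis of sill, either way round below 0.08 rad and angle between the y axis of panel and the y axis of sill, either way round below 0.05 rad and x of panel in the frame of sill between -0.007 and 0.007 m and y of panel in the frame of sill between -0.004 and 0.004 m), for 0.05 s.
At the end, for the whole second after the job is handed in: The panel stands upright (within 2.3 degrees) in the grooves of both posts, its bottom edge within 2.5 mm of the sill's height, within 7 mm across and 4 mm along of the nominal sill point, released and at rest (z of panel in the frame of sill between -0.0025 and 0.0025 m and angle between the z axis of panel and the z axis of sill, either way round below 0.04 rad and angle between the y axis of panel and the y axis of sill, either way round below 0.04 rad and linear speed of panel below 0.01 m/s and x of panel in the frame of sill between -0.007 and 0.007 m and y of panel in the frame of sill between -0.004 and 0.004 m); the robot touches nothing.
It fails at once if the panel is forced: contact forces between panel and guard frame adding up to more than 120 N (contact force between panel and frame above 120 N).
It fails at once if a bystander is displaced by more than 25 mm (distance of any of chuck_key, oil_tin, insert_tray, steel_blank from where it was at the start of the episode above 0.025 m).
It also fails if it takes over 51 s, if anything falls off the work surface, if the arm or the gripper's body presses on something with over 40 N, if the wrist force passes 120 N, or if a joint passes its speed limit or range.

## Working session

There is one attempt and no reset: what is moved stays moved. The work goes in short steps, Python scripts to look and compute and a tool call to move; the robot and the scene stay as the last step left them, time stands still between calls to the robot, and variables do not carry over. Pictures are saved under pics/ and viewed, at most 10 in all, crops included, and the job is handed in when it is done.

Besides the shell and the picture viewer there is one more tool, called in YAML: its name, and indented under it one key for each argument. play_rows: Moves the arm, as the interface text tells. Its arguments: {"type":"object","properties":{"increments":{"type":"array"},"newtons":{"type":"number"}},"required":["increments"]}

```bash
mkdir -p pics; ls; python3 - <<'E'
from cell import *
import cv2,numpy as np
s=sense();print({k:np.round(v,3).tolist() for k,v in s.items()})
for n in("scene","top"):
    c=camera(n);cv2.imwrite(f"pics/{n}0.png",c["frame"][:,:,::-1]);print(n,c["fx"],c["fy"],c["cx"],c["cy"],np.round(c["world_from_camera"],3).tolist())
E
```

```text
pics
{'t': 0.0, 'qpos': [-1.342, 0.239, -0.014, 1.319, 0.0, 1.571], 'joint_vel': [-0.001, -0.001, 0.0, 0.0, 0.0, 0.0], 'effort': [0.0, -53.878, 34.643, 0.019, 0.0, -0.0], 'tcp_pos': [118.983, -510.905, 230.669], 'ee_rot': [-3.12, -0.358, 0.0], 'contact_force': [-0.309, -0.028, -0.198], 'torque': [0.021, 0.03, -0.005], 'finger_force': 0.0, 'gripper_width': 1.001}
scene 620.3787621998125 620.3787621998125 326.29114434233514 234.51359400601825 [[0.717, 0.429, -0.549, 1222.626], [0.697, -0.445, 0.562, -789.477], [-0.003, -0.786, -0.619, 870.15], [0.0, 0.0, 0.0, 1.0]]
top 503.2435926100758 503.2435926100758 322.90970666976244 233.20765769392156 [[-0.004, -0.981, 0.192, 320.262], [-1.0, 0.006, 0.011, -103.934], [-0.012, -0.192, -0.981, 1243.178], [0.0, 0.0, 0.0, 1.0]]
```

View pics/scene0.png

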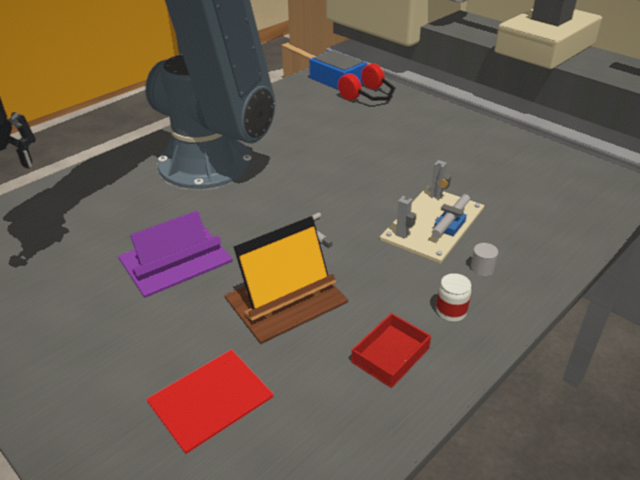

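View pics/top0.png

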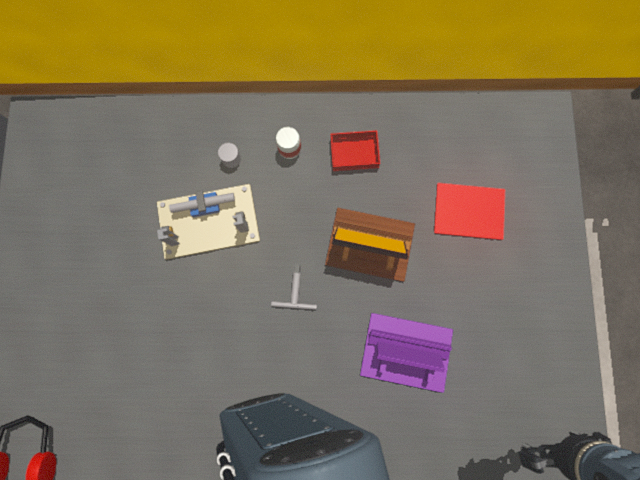

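Look-alikes for the panel are the amber sheet on the brown rest (scene 285,265; top 372,240), the flat red sheet (scene 210,398; top 470,212), and the purple rest (scene 175,250; top 407,352). I choose the amber sheet on the brown rest. The frame is at scene (433,222), top (208,222), with the blue clamp on its far (+x) side.

```bash
cat > h.py <<'E'
import cv2,numpy as np
from cell import sense,camera
def ray(c,p):
    T=np.array(c["world_from_camera"]);d=T[:3,:3]@[(p[0]-c["cx"])/c["fx"],(p[1]-c["cy"])/c["fy"],1.]
    return T[:3,3],d/np.linalg.norm(d)
def plane(c,p,z):
    o,d=ray(c,p);return o+d*(z-o[2])/d[2]
def tri(c1,p1,c2,p2):
    o1,d1=ray(c1,p1);o2,d2=ray(c2,p2)
    s=np.linalg.lstsq(np.c_[d1,-d2],o2-o1,rcond=None)[0]
    a,b=o1+s[0]*d1,o2+s[1]*d2;return (a+b)/2,np.linalg.norm(a-b)
def quad(m):
    m=cv2.morphologyEx(m,cv2.MORPH_OPEN,np.ones((2,2)))
    k=max(cv2.findContours(m,0,1)[0],key=cv2.contourArea);h=cv2.convexHull(k)
    for e in np.arange(.01,.2,.005):
        a=cv2.approxPolyDP(h,e*cv2.arcLength(h,True),True)
        if len(a)<=4:break
    return a[:,0].astype(float),cv2.contourArea(k)
E
python3 - <<'E'
from h import *
C={n:camera(n) for n in("scene","top")}
roi={"scene":(225,210,140,140),"top":(320,200,110,90)}; fr={"scene":(370,150,130,120),"top":(145,175,130,95)}
tiles=[]
for n,c in C.items():
    f=c["frame"];hsv=cv2.cvtColor(f,cv2.COLOR_RGB2HSV)
    x,y,w,h=roi[n];m=np.zeros(f.shape[:2],np.uint8)
    m[y:y+h,x:x+w]=cv2.inRange(hsv,(17,180,120),(28,255,255))[y:y+h,x:x+w]
    q,a=quad(m);print(n,"amber",q.tolist(),a)
    x,y,w,h=fr[n];m[:]=0
    m[y:y+h,x:x+w]=cv2.inRange(hsv,(18,15,150),(38,110,255))[y:y+h,x:x+w]
    q,a=quad(m);print(n,"base",q.tolist(),a,[np.round(plane(c,p,12)[:2],1).tolist() for p in q])
    x,y,w,h=roi[n];tiles.append(cv2.resize(f[y:y+h,x:x+w],(400,300),interpolation=cv2.INTER_CUBIC))
    x,y,w,h=fr[n];tiles.append(cv2.resize(f[y:y+h,x:x+w],(400,300),interpolation=cv2.INTER_CUBIC))
cv2.imwrite("pics/crops.png",np.vstack([np.hstack(tiles[:2]),np.hstack(tiles[2:])])[:,:,::-1])
E
```

```text
scene amber [[315.0, 228.0], [327.0, 277.0], [255.0, 308.0], [241.0, 257.0]] 4129.0
scene base [[423.0, 192.0], [484.0, 206.0], [442.0, 262.0], [381.0, 238.0]] 2543.5 [[514.4, 275.6], [654.4, 328.7], [702.9, 93.1], [557.3, 66.0]]
top amber [[336.0, 236.0], [341.0, 229.0], [399.0, 241.0], [406.0, 253.0]] 733.5
top base [[251.0, 186.0], [260.0, 241.0], [176.0, 257.0], [158.0, 202.0]] 3393.0 [[685.2, 92.7], [542.9, 66.9], [503.7, 274.6], [644.8, 327.8]]
```

View pics/crops.png

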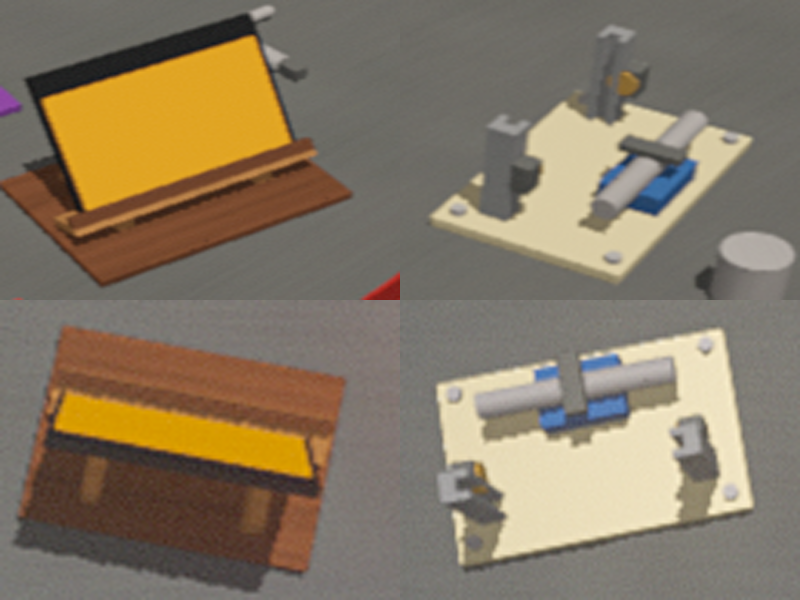

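The crops confirm the amber panel with its black strip in the brown rest (left tiles). The right tiles show the cream frame: post tops at top-view px ≈(165,237) and (240,219), with the clamp on the far side. Next I triangulate the panel and the post tops.

```bash
python3 - <<'E'
from h import *
C={n:camera(n) for n in("scene","top")};s,t=C["scene"],C["top"]
A,e1=tri(s,(315,228),t,(336,236));B,e2=tri(s,(241,257),t,(406,253))
print("strip lower edge +y,-y",A.round(1),e1.round(1),B.round(1),e2.round(1),np.linalg.norm(A-B))
# black strip outer corners from scene crop (scale .35,.4667): crop(250,14),(26,79)
A2=(225+250*.35,210+14*.4667);B2=(225+27*.35,210+79*.4667)
for P,z in((A2,148),(B2,148)):print("top corner z148",plane(s,P,148).round(1))
# rest lip/base check; post tops z107: scene crop (507,118..)->; 
def sc(u,v):return (370+(u-400)*.325,150+v*.4)
def tp(u,v):return (145+(u-400)*.325,175+(v-300)*.3167)
for n,a,b in(("-y post",sc(507,124),tp(690,428)),("+y post",sc(613,34),tp(460,482))):
    print(n,plane(s,a,107).round(1),plane(t,b,107).round(1))
w=camera("wrist");print(w["fx"],w["cx"],w["cy"],np.round(w["world_from_camera"],3).tolist())
E
```

```text
strip lower edge +y,-y [ 533.7 -118.7  129.4] 5.0 [ 494.7 -274.4  127.3] 6.2 160.55246029560843
top corner z148 [ 522.9 -110.9  148. ]
top corner z148 [ 485.9 -276.3  148. ]
-y post [582.3 107.6 107. ] [586.  103.2 107. ]
+y post [548.8 277.6 107. ] [546.6 275.1 107. ]
403.37226138795376 317.5009069121967 240.68826015280555 [[0.227, -0.933, -0.28, 190.891], [-0.974, -0.217, -0.065, -495.75], [-0.0, 0.287, -0.958, 374.268], [0.0, 0.0, 0.0, 1.0]]
```

play_rows:
  increments:
    - [0.045, 0.04, 0.005, 0, 0, 8, 1]
    - [0.045, 0.04, 0.005, 0, 0, 8, 1]
    - [0.045, 0.04, 0.005, 0, 0, 8, 1]
    - [0.045, 0.04, 0.005, 0, 0, 8, 1]
    - [0.045, 0.04, 0.005, 0, 0, 8, 1]
    - [0.045, 0.04, 0.005, 0, 0, 8, 1]
    - [0.045, 0.04, 0.005, 0, 0, 8, 1]
    - [0.045, 0.04, 0.005, 0, 0, 8, 1]

```text
t: 1.35
tcp_pos: [480.4, -189.7, 271.6]
ee_rot: [2.452, 1.964, 0.0]
contact_force: [1.3, -1.4, 0.3]
gripper_width: 1.002
finger_force: 0.0
```

play_rows:
  increments:
    - [0, 0, 0, -1.9, -8.1, 0, 1]
    - [0, 0, 0, -1.9, -8.1, 0, 1]
    - [0, 0, 0, -1.9, -8.1, 0, 1]
    - [0, 0, 0, 0, 0, 0, 1]

```text
t: 1.85
tcp_pos: [475.7, -190.0, 269.8]
ee_rot: [2.172, 1.73, 0.379]
contact_force: [0.0, 0.1, -0.2]
gripper_width: 0.999
finger_force: 0.0
```

```bash
python3 - <<'E'
from h import *
from scipy.spatial.transform import Rotation as R
s=sense();w=camera("wrist");cv2.imwrite("pics/w1.png",w["frame"][:,:,::-1])
print(s["t"],s["tcp_pos"],R.from_rotvec(s["ee_rot"]).as_matrix().round(3).tolist(),s["qpos"])
hsv=cv2.cvtColor(w["frame"],cv2.COLOR_RGB2HSV);q,a=quad(cv2.inRange(hsv,(17,180,110),(28,255,255)));print(q.tolist(),a)
E
```

```text
1.85 [ 475.71131744 -190.02619861  269.82962748] [[0.224, 0.885, 0.409], [0.975, -0.203, -0.096], [-0.002, 0.42, -0.908]] [-0.42997573 -0.10269076 -0.39385576  0.85407331  0.08344242  1.38449527]
[[639.0, 0.0], [639.0, 396.0], [543.0, 376.0], [545.0, 0.0]] 36879.0
```

View pics/w1.png

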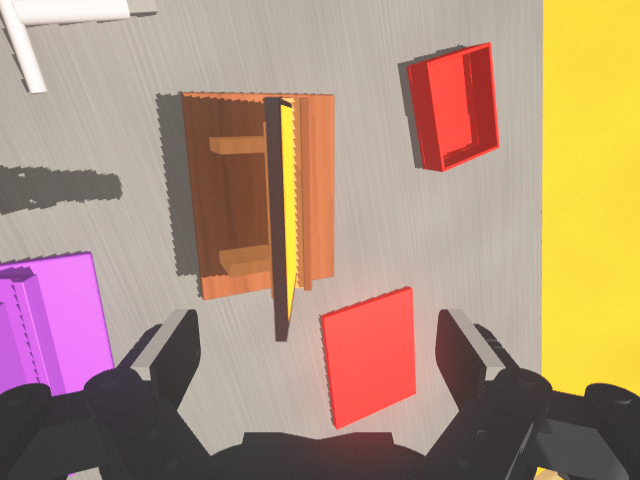

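The wrist view shows the panel edge-on between the open fingers. Its black top edge runs from about (273,98) to (281,341), nearly parallel to the pads, and the red sheet is beside it.

```bash
python3 - <<'E'
from h import *
w=camera("wrist");f=w["frame"].astype(int)
for v in(120,320):
    print(v,[f[v,u].tolist() for u in range(258,300,3)])
for p in((266,97),(282,97),(275,341),(289,341)):print(p,plane(w,p,148).round(1))
s=sense();print(s["tcp_pos"])
E
```

```text
120 [[133, 83, 59], [109, 79, 71], [97, 76, 71], [97, 75, 71], [99, 78, 73], [100, 76, 71], [114, 78, 58], [255, 241, 75], [255, 240, 73], [255, 240, 74], [255, 238, 84], [227, 147, 91], [211, 135, 84], [174, 111, 72]]
320 [[189, 177, 167], [191, 179, 167], [190, 177, 164], [184, 173, 163], [160, 147, 136], [89, 70, 69], [91, 71, 70], [93, 72, 71], [94, 70, 68], [128, 90, 69], [194, 177, 165], [194, 175, 164], [198, 178, 166], [199, 178, 167]]
(266, 97) [ 519.5 -113.1  148. ]
(282, 97) [ 529.8 -115.2  148. ]
(275, 341) [ 481.8 -279.5  148. ]
(289, 341) [ 492.  -284.6  148. ]
[ 479.35359642 -191.60169541  272.43083333]
```

play_rows:
  increments:
    - [-0.0025, 0.001, -0.0615, 0, 0, 0, 1]
    - [0.011, -0.0026, -0.025, 0, 0, 0, 1]
    - [0.011, -0.0026, -0.025, 0, 0, 0, 1]
    - [0.0115, -0.0026, -0.025, 0, 0, 0, 1]
    - [0.0115, -0.0026, -0.025, 0, 0, 0, 1]
    - [0, 0, 0, 0, 0, 0, 1]
  newtons: 80

```text
t: 2.7
tcp_pos: [522.8, -201.0, 108.1]
ee_rot: [2.173, 1.732, 0.377]
contact_force: [-0.8, 0.1, -0.4]
gripper_width: 0.997
finger_force: 0.0
```

```bash
python3 - <<'E'
from h import *
s=sense();w=camera("wrist");cv2.imwrite("pics/w2.png",w["frame"][:,:,::-1]);print(s["tcp_pos"],s["contact_force"])
E
```

```text
[ 522.81273158 -201.0226814   108.05258045] [-0.76465577  0.05935862 -0.3634136 ]
```

View pics/w2.png

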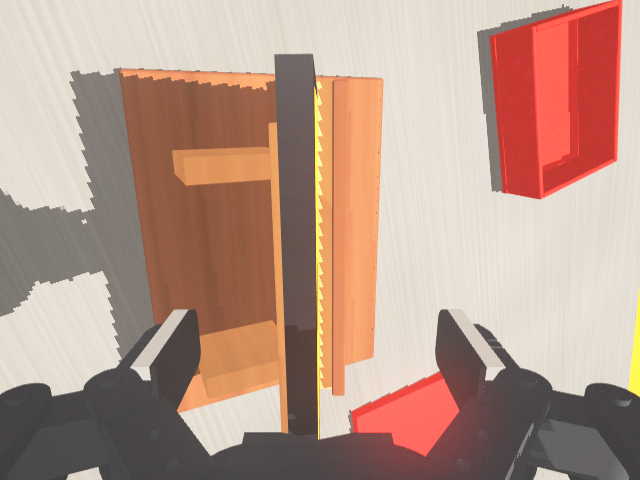

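The wrist view shows the panel's top edge at columns 276–317, centred about (297,230). It is slightly left of the midpoint between the pads (198 and 438). I compute the offset in tool axes.

```bash
python3 - <<'E'
from h import *
from scipy.spatial.transform import Rotation as R
s=sense();w=camera("wrist");Rm=R.from_rotvec(s["ee_rot"]).as_matrix()
for p in((276,56),(314,56),(283,300),(317,300)):
    X=plane(w,p,147.8);print(p,X.round(1),"tool",(Rm.T@(X-s["tcp_pos"])).round(1))
print(np.round(Rm.T@(np.array(w["world_from_camera"])[:3,3]-s["tcp_pos"]),1))
E
```

```text
(276, 56) [ 515.8 -111.7  147.8] tool [ 85.5  -8.  -46.4]
(314, 56) [ 524.8 -113.2  147.8] tool [ 86.1   0.3 -42.5]
(283, 300) [ 502.8 -168.8  147.8] tool [ 27.   -8.  -46.2]
(317, 300) [ 512.  -172.8  147.8] tool [ 25.1   0.9 -42.1]
[  72.2    1.1 -142.8]
```

play_rows:
  increments:
    - [-0.004, 0.001, 0, 0, 0, 0, 1]
    - [0, 0, 0, 0, 0, 0, -1]
    - [0, 0, 0, 0, 0, 0, -1]
    - [0, 0, 0, 0, 0, 0, -1]
    - [0, 0, 0, 0, 0, 0, -1]
    - [0, 0, 0, 0, 0, 0, -1]
    - [0, 0, 0, 0, 0, 0, -1]
    - [0, 0, 0, 0, 0, 0, -1]
  newtons: 80

```text
t: 3.8
tcp_pos: [517.7, -199.8, 110.1]
ee_rot: [2.169, 1.729, 0.38]
contact_force: [-2.3, 0.6, 5.1]
gripper_width: 0.08
finger_force: 78.8
```

play_rows:
  increments:
    - [-0.004, 0.001, 0.0095, 0, 0, 0, -1]
    - [-0.004, 0.001, 0.0095, 0, 0, 0, -1]
    - [-0.003, 0.001, 0.03, 0, 0, 0, -1]
    - [0, 0, 0.05, 0, 0, 0, -1]
    - [0, 0, 0.05, 0, 0, 0, -1]
    - [0, 0, 0, 1.9, 8.1, 0, -1]
    - [0, 0, 0, 1.9, 8.1, 0, -1]
    - [0, 0, 0, 1.9, 8.1, 0, -1]

```text
t: 4.8
tcp_pos: [505.9, -196.6, 260.3]
ee_rot: [-2.455, -1.956, 0.004]
contact_force: [0.6, -0.0, -1.7]
gripper_width: 0.08
finger_force: 78.5
```

```bash
python3 - <<'E'
from h import *
s=sense();
for n in("wrist","top"):
    w=camera(n);cv2.imwrite(f"pics/{n}3.png",w["frame"][:,:,::-1])
from scipy.spatial.transform import Rotation as R
print(s["t"],s["tcp_pos"],R.from_rotvec(s["ee_rot"]).as_matrix().round(3).tolist(),s["contact_force"])
E
```

```text
4.8 [ 505.87428339 -196.56991811  260.34442939] [[0.223, 0.975, -0.003], [0.975, -0.223, 0.0], [-0.0, -0.003, -1.0]] [ 0.6487468  -0.01472637 -1.69861082]
```

View pics/wrist3.png

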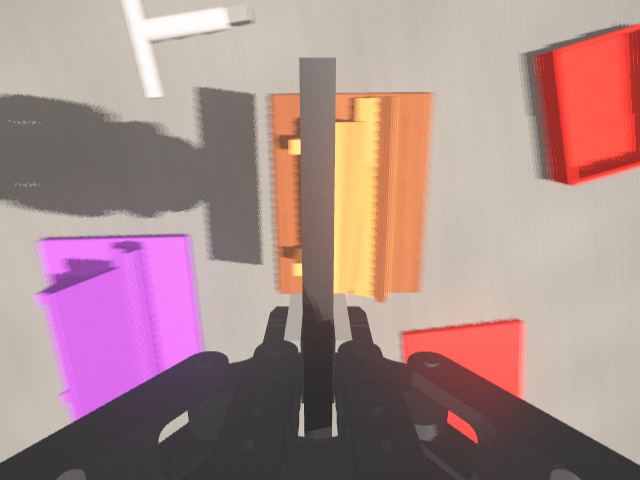

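The panel is held upright and clear of the rest. Its far top end is at (301–336, 58). Next I hover beside the -y post and then the +y post to measure each with the wrist camera.

play_rows:
  increments:
    - [0.007, 0.045, 0, 0, 0, 4.7, -1]
    - [0.007, 0.045, 0, 0, 0, 4.7, -1]
    - [0.007, 0.045, 0, 0, 0, 4.7, -1]
    - [0.007, 0.045, 0, 0, 0, 4.7, -1]
    - [0.007, 0.045, 0, 0, 0, 4.7, -1]
    - [0, 0, 0, 0, 0, 0, -1]
    - [0, 0, 0, 0, 0, 0, -1]

```text
t: 5.78
tcp_pos: [540.8, 28.2, 259.3]
ee_rot: [2.006, 2.416, 0.001]
contact_force: [-1.0, -0.8, -2.3]
gripper_width: 0.083
finger_force: 79.1
```

```bash
python3 - <<'E'
from h import *
import pickle
s=sense();w=camera("wrist");pickle.dump((s,w),open("vB.pkl","wb"));print(s["tcp_pos"],s["ee_rot"])
E
```

```text
[540.75673434  28.18021975 259.25125907] [2.00579327e+00 2.41634373e+00 1.46273126e-03]
```

play_rows:
  increments:
    - [-0.0105, 0.0565, 0, 0, 0, 0, -1]
    - [-0.0105, 0.0565, 0, 0, 0, 0, -1]
    - [-0.0105, 0.0565, 0, 0, 0, 0, -1]
    - [0, 0, 0, 0, 0, 0, -1]
    - [0, 0, 0, 0, 0, 0, -1]

```text
t: 6.45
tcp_pos: [510.1, 196.9, 258.9]
ee_rot: [2.007, 2.416, -0.0]
contact_force: [0.3, 0.5, -1.4]
gripper_width: 0.081
finger_force: 79.0
```

```bash
python3 - <<'E'
from h import *
import pickle
s=sense();w=camera("wrist");pickle.dump((s,w),open("vA.pkl","wb"));print(s["t"],s["tcp_pos"],s["ee_rot"])
b=pickle.load(open("vB.pkl","rb"))[1]
im=np.hstack([b["frame"][:,240:640],w["frame"][:,240:640]]);cv2.imwrite("pics/AB.png",im[:,:,::-1])
E
```

```text
6.45 [510.06271119 196.88891013 258.86718539] [ 2.00720961e+00  2.41621722e+00 -1.69022349e-05]
```

View pics/AB.png

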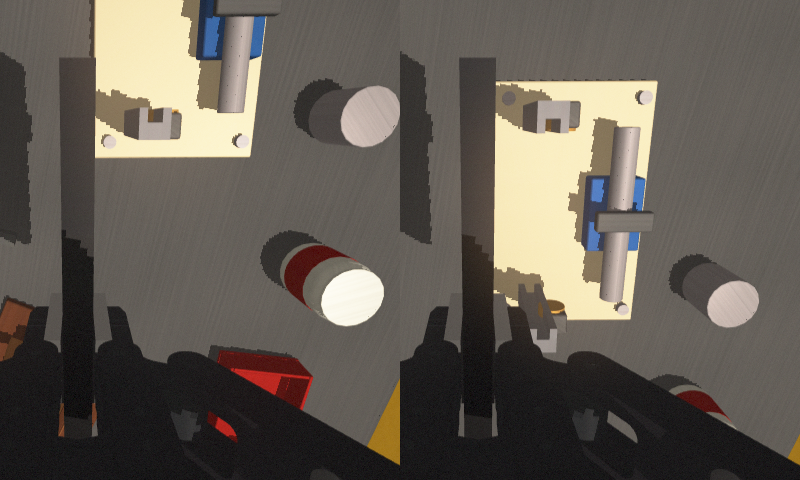

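B (left half) shows the -y post with its groove at about (156,115). A (right half) shows the +y post with its groove at about (553,125), and the panel's far top end is at (460–495, 58). I zoom in on both posts.

```bash
python3 - <<'E'
from h import *
import pickle
t=[]
for n,x,y in(("vB",355,90),("vA",355,80)):
    w=pickle.load(open(n+".pkl","rb"))[1];t.append(cv2.resize(w["frame"][y:y+70,x:x+70],(400,400),interpolation=cv2.INTER_NEAREST))
cv2.imwrite("pics/posts.png",np.hstack(t)[:,:,::-1])
E
```

```text
(no output)
```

View pics/posts.png

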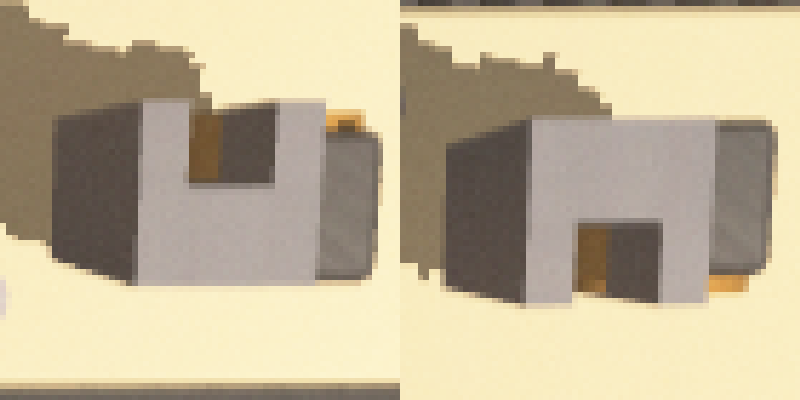

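```bash
python3 - <<'E'
from h import *
import pickle
from scipy.spatial.transform import Rotation as R
def px(x,y,u,v):return (x+u/5.714-.5,y+v/5.714-.5)
res=[]
for n,x,y,ps in(("vB",355,90,[(189,186),(276,186),(190,100),(275,102)]),("vA",355,80,[(175,222),(261,222),(174,305),(262,301)])):
    s,w=pickle.load(open(n+".pkl","rb"));P=[plane(w,px(x,y,*p),107) for p in ps]
    print(n,[p.round(1)[:2].tolist() for p in P],np.linalg.norm(P[0]-P[1]));res.append((P[0]+P[1])/2)
    f=w["frame"].astype(int).sum(2);print([f[100,290:345:1].tolist()][0][::1])
    print([f[v,318] for v in range(48,70)])
    Rm=R.from_rotvec(s["ee_rot"]).as_matrix();print(Rm.round(4).tolist())
    for v,z in((58,301),):
      for u in(300,336):print(u,(Rm.T@(plane(w,(u,v),s["tcp_pos"][2]+42)-s["tcp_pos"])).round(1))
d=res[1]-res[0];print("mid",(res[0]+res[1])/2,"len",np.linalg.norm(d),"yaw",np.degrees(np.arctan2(-d[0],d[1])))
E
```

```text
vB [[576.8, 106.3], [587.3, 108.3], [574.6, 116.1], [584.8, 117.8]] 10.702932259513677
[290, 289, 288, 277, 283, 285, 292, 285, 282, 266, 194, 183, 189, 179, 184, 174, 174, 188, 190, 201, 199, 192, 198, 201, 197, 197, 194, 198, 199, 198, 198, 208, 202, 215, 204, 207, 209, 202, 213, 208, 219, 217, 220, 212, 217, 274, 334, 338, 337, 347, 345, 339, 342, 352, 350]
[np.int64(303), np.int64(297), np.int64(301), np.int64(296), np.int64(294), np.int64(298), np.int64(294), np.int64(304), np.int64(292), np.int64(254), np.int64(216), np.int64(209), np.int64(207), np.int64(208), np.int64(193), np.int64(202), np.int64(203), np.int64(205), np.int64(205), np.int64(202), np.int64(202), np.int64(203)]
[[-0.1841, 0.9829, 0.0015], [0.9829, 0.1841, -0.0001], [-0.0003, 0.0015, -1.0]]
300 [ 85.5  -3.6 -42. ]
336 [ 85.5   4.7 -42. ]
vA [[543.6, 277.1], [554.0, 279.0], [545.8, 267.5], [556.4, 270.0]] 10.53428931855174
[294, 288, 293, 283, 285, 293, 280, 285, 289, 261, 178, 189, 181, 183, 190, 180, 173, 186, 184, 184, 184, 189, 194, 180, 181, 185, 190, 197, 181, 189, 189, 198, 205, 189, 198, 193, 197, 200, 205, 208, 190, 198, 206, 215, 201, 270, 350, 342, 344, 353, 345, 345, 295, 297, 285]
[np.int64(291), np.int64(280), np.int64(288), np.int64(287), np.int64(283), np.int64(286), np.int64(290), np.int64(291), np.int64(289), np.int64(250), np.int64(193), np.int64(182), np.int64(183), np.int64(177), np.int64(181), np.int64(180), np.int64(189), np.int64(171), np.int64(185), np.int64(189), np.int64(186), np.int64(184)]
[[-0.1834, 0.983, 0.0003], [0.983, 0.1834, -0.0003], [-0.0003, 0.0003, -1.0]]
300 [ 85.5  -3.6 -42. ]
336 [ 85.5   4.7 -42. ]
mid [565.45159978 192.68680206 107.        ] len 173.9485284359414 yaw 11.025253858398035
```

play_rows:
  increments:
    - [0.0275, -0.0025, 0, 0, 0, 0.25, -1]
    - [0.0275, -0.0025, 0, 0, 0, 0.2, -1]
    - [0, 0, -0.025, 0, 0, 0, -1]
    - [0, 0, -0.025, 0, 0, 0, -1]
    - [0, 0, -0.004, 0, 0, 0, -1]
    - [0, 0, 0, 0, 0, 0, -1]
    - [0, 0, 0, 0, 0, 0, -1]

```text
t: 7.38
tcp_pos: [565.7, 192.6, 206.0]
ee_rot: [1.997, 2.424, 0.002]
contact_force: [-0.2, 0.1, -2.7]
gripper_width: 0.084
finger_force: 79.3
```

```bash
python3 - <<'E'
from h import *
from scipy.spatial.transform import Rotation as R
s=sense();print(s["tcp_pos"],R.from_rotvec(s["ee_rot"]).as_matrix().round(4).tolist(),s["contact_force"],s["torque"])
t=[]
for n,x,y in(("top",145,165),("scene",380,80)):
    w=camera(n);t.append(cv2.resize(w["frame"][y:y+120,x:x+120],(400,400),interpolation=cv2.INTER_CUBIC))
cv2.imwrite("pics/over.png",np.hstack(t)[:,:,::-1])
E
```

```text
[565.66864231 192.57918995 206.04662813] [[-0.1912, 0.9816, 0.0017], [0.9816, 0.1912, 0.0006], [0.0002, 0.0018, -1.0]] [-0.18028745  0.1476935  -2.67181982] [ 0.00528529 -0.00205106  0.00292651]
```

View pics/over.png

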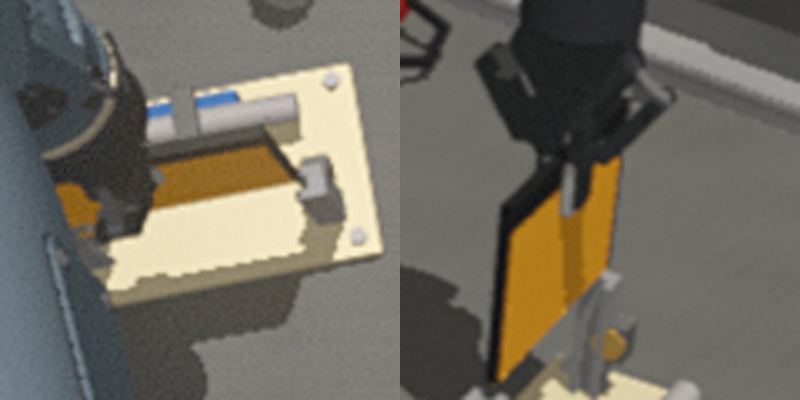

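The panel hangs just above both posts, its edges lined up with the grooves (-y post at about (318,170) in the left tile). I lower it gently and watch the force.

play_rows:
  increments:
    - [-0.0006, -0.0004, -0.004, 0, 0, 0, -1]
    - [0, 0, -0.003, 0, 0, 0, -1]
    - [0, 0, -0.003, 0, 0, 0, -1]
    - [0, 0, -0.002, 0, 0, 0, -1]
    - [0, 0, 0, 0, 0, 0, -1]

```text
t: 8.1
tcp_pos: [564.4, 192.4, 192.6]
ee_rot: [-1.997, -2.425, 0.001]
contact_force: [0.4, 0.2, -2.7]
gripper_width: 0.083
finger_force: 79.3
```

play_rows:
  increments:
    - [0, 0, -0.002, 0, 0, 0, -1]
    - [0, 0, -0.002, 0, 0, 0, -1]
    - [0, 0, 0, 0, 0, 0, -1]

```text
t: 8.48
tcp_pos: [564.4, 192.4, 188.6]
ee_rot: [-1.997, -2.425, 0.0]
contact_force: [-0.7, 0.0, -2.5]
gripper_width: 0.082
finger_force: 79.3
```

play_rows:
  increments:
    - [0, 0, -0.003, 0, 0, 0, -1]
    - [0, 0, -0.003, 0, 0, 0, -1]
    - [0, 0, -0.003, 0, 0, 0, -1]
    - [0, 0, 0, 0, 0, 0, -1]

```text
t: 8.98
tcp_pos: [564.3, 192.4, 179.4]
ee_rot: [-1.997, -2.425, 0.001]
contact_force: [-0.1, 0.2, -1.3]
gripper_width: 0.086
finger_force: 79.3
```

play_rows:
  increments:
    - [0, 0, -0.003, 0, 0, 0, -1]
    - [0, 0, -0.003, 0, 0, 0, -1]
    - [0, 0, -0.003, 0, 0, 0, -1]
    - [0, 0, 0, 0, 0, 0, -1]

```text
t: 9.48
tcp_pos: [564.3, 192.4, 170.4]
ee_rot: [-1.997, -2.425, 0.001]
contact_force: [-0.1, 0.3, -1.9]
gripper_width: 0.079
finger_force: 79.3
```

play_rows:
  increments:
    - [0, 0, -0.004, 0, 0, 0, -1]
    - [0, 0, -0.004, 0, 0, 0, -1]
    - [0, 0, -0.004, 0, 0, 0, -1]
    - [0, 0, -0.003, 0, 0, 0, -1]
    - [0, 0, 0, 0, 0, 0, -1]

```text
t: 10.1
tcp_pos: [564.2, 192.3, 155.4]
ee_rot: [-1.997, -2.425, 0.001]
contact_force: [-0.4, -0.7, -2.5]
gripper_width: 0.08
finger_force: 79.3
```

play_rows:
  increments:
    - [0, 0, -0.003, 0, 0, 0, -1]
    - [0, 0, -0.002, 0, 0, 0, -1]
    - [0, 0, -0.002, 0, 0, 0, -1]
    - [0, 0, 0, 0, 0, 0, -1]

```text
t: 10.6
tcp_pos: [564.2, 192.4, 148.7]
ee_rot: [-1.997, -2.425, 0.001]
contact_force: [-4.0, -1.8, 1.6]
gripper_width: 0.076
finger_force: 80.2
```

play_rows:
  increments:
    - [0, 0, -0.002, 0, 0, 0, -1]
    - [0, 0, -0.002, 0, 0, 0, -1]
    - [0, 0, 0, 0, 0, 0, -1]

```text
t: 10.98
tcp_pos: [564.3, 192.4, 144.4]
ee_rot: [-1.997, -2.425, 0.001]
contact_force: [-3.8, -0.2, -1.0]
gripper_width: 0.084
finger_force: 79.8
```

play_rows:
  increments:
    - [0, 0, -0.003, 0, 0, 0, -1]
    - [0, 0, -0.003, 0, 0, 0, -1]
    - [0, 0, 0, 0, 0, 0, -1]

```text
t: 11.35
tcp_pos: [564.2, 192.4, 138.2]
ee_rot: [-1.997, -2.425, 0.001]
contact_force: [-3.4, -0.1, -1.3]
gripper_width: 0.086
finger_force: 79.5
```

play_rows:
  increments:
    - [0, 0, -0.005, 0, 0, 0, -1]
    - [0, 0, -0.005, 0, 0, 0, -1]
    - [0, 0, -0.005, 0, 0, 0, -1]
    - [0, 0, -0.005, 0, 0, 0, -1]
    - [0, 0, -0.005, 0, 0, 0, -1]
    - [0, 0, 0, 0, 0, 0, -1]

```text
t: 12.1
tcp_pos: [564.1, 192.3, 113.0]
ee_rot: [-1.997, -2.425, 0.002]
contact_force: [-4.0, -0.6, -5.1]
gripper_width: 0.082
finger_force: 79.0
```

play_rows:
  increments:
    - [0, 0, -0.003, 0, 0, 0, -1]
    - [0, 0, -0.003, 0, 0, 0, -1]
    - [0, 0, -0.002, 0, 0, 0, -1]
    - [0, 0, 0, 0, 0, 0, -1]

```text
t: 12.6
tcp_pos: [564.1, 192.4, 105.6]
ee_rot: [-1.997, -2.425, 0.001]
contact_force: [-6.2, -0.2, 0.1]
gripper_width: 0.08
finger_force: 79.8
```

play_rows:
  increments:
    - [0, 0, -0.002, 0, 0, 0, -1]
    - [0, 0, -0.002, 0, 0, 0, -1]
    - [0, 0, 0, 0, 0, 0, -1]

```text
t: 12.98
tcp_pos: [564.2, 192.4, 101.7]
ee_rot: [-1.997, -2.425, 0.001]
contact_force: [-5.7, -0.8, 1.0]
gripper_width: 0.083
finger_force: 79.8
```

play_rows:
  increments:
    - [0, 0, -0.001, 0, 0, 0, -1]
    - [0, 0, -0.001, 0, 0, 0, -1]
    - [0, 0, 0, 0, 0, 0, -1]

```text
t: 13.35
tcp_pos: [564.3, 192.8, 100.6]
ee_rot: [-1.996, -2.426, -0.001]
contact_force: [-9.1, 0.8, 8.8]
gripper_width: 0.083
finger_force: 81.1
```

play_rows:
  increments:
    - [0, 0, -0.001, 0, 0, 0, -1]
    - [0, 0, -0.001, 0, 0, 0, -1]
    - [0, 0, 0, 0, 0, 0, -1]

```text
t: 13.72
tcp_pos: [564.5, 193.1, 100.4]
ee_rot: [1.996, 2.426, 0.004]
contact_force: [-12.2, 1.4, 23.3]
gripper_width: 0.088
finger_force: 83.2
```

play_rows:
  increments:
    - [0, 0, 0.001, 0, 0, 0, -0.5]
    - [0, 0, 0, 0, 0, 0, 0.5]
    - [0, 0, 0, 0, 0, 0, 1]
    - [0, 0, 0, 0, 0, 0, 1]
    - [0, 0, 0, 0, 0, 0, 1]

```text
t: 14.35
tcp_pos: [564.5, 192.4, 98.6]
ee_rot: [-1.997, -2.425, 0.0]
contact_force: [0.3, 0.2, -0.1]
gripper_width: 1.002
finger_force: 0.0
```

play_rows:
  increments:
    - [0, 0, 0.03, 0, 0, 0, 1]
    - [0, 0, 0.05, 0, 0, 0, 1]
    - [-0.04, 0, 0.05, 0, 0, 0, 1]
    - [-0.06, -0.06, 0.02, 0, 0, 0, 1]
    - [-0.06, -0.06, 0, 0, 0, 0, 1]
    - [0, -0.06, 0, 0, 0, 0, 1]
    - [0, -0.06, 0, 0, 0, 0, 1]
    - [0, 0, 0, 0, 0, 0, 1]

```text
t: 15.35
tcp_pos: [437.9, -18.2, 242.2]
ee_rot: [2.004, 2.419, -0.0]
contact_force: [0.6, 0.5, -0.4]
gripper_width: 1.002
finger_force: 0.0
```

```bash
python3 - <<'E'
from h import *
s=sense();print(s["t"],s["tcp_pos"],s["contact_force"])
t=[]
for n,x,y in(("top",145,165),("scene",370,110)):
    w=camera(n);t.append(cv2.resize(w["frame"][y:y+150,x:x+130],(400,460),interpolation=cv2.INTER_CUBIC))
cv2.imwrite("pics/end.png",np.hstack(t)[:,:,::-1])
E
```

```text
15.35 [437.93978656 -18.21968538 242.21817181] [ 0.63074328  0.47854112 -0.38113797]
```

View pics/end.png

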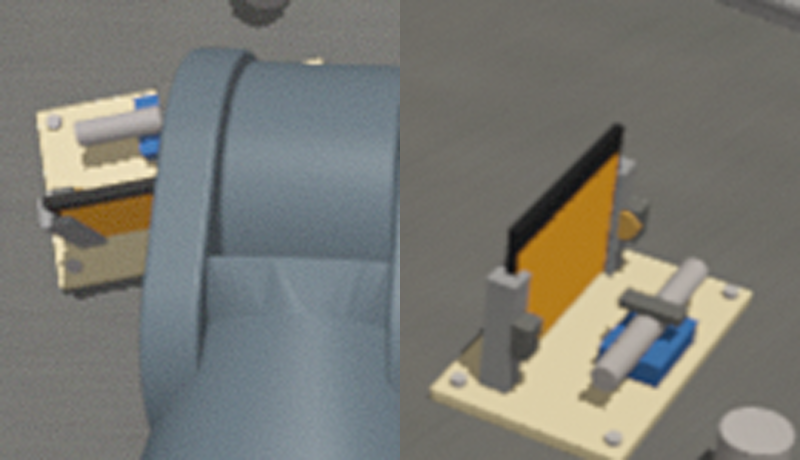

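The scene tile shows the panel upright in both posts, with its top corners at tile (512,229) and (620,126) and nothing touching it. I check the height of those corners numerically.

```bash
python3 - <<'E'
from h import *
c=camera("scene");T=np.linalg.inv(np.array(c["world_from_camera"]))
M=np.array([564.8,192.7,0]);yf=np.array([-.1912,.9816,0]);xf=np.array([.9816,.1912,0])
for sg,p in((-1,(370+(512-400)*.325,110+229*.326)),(1,(370+(620-400)*.325,110+126*.326))):
    print("seen",np.round(p,1))
    for z in(139,142,145):
        q=T[:3,:3]@(M+sg*85*yf+[0,0,z])+T[:3,3];print(z,(c["fx"]*q[0]/q[2]+c["cx"]).round(1),(c["fy"]*q[1]/q[2]+c["cy"]).round(1))
# known reference: post tops z=107, outer
g=cv2.cvtColor(c["frame"],cv2.COLOR_RGB2GRAY)
for u in(408,412,420,430,438):print(u,[int(g[v,u]) for v in range(140,200)].__repr__()[:0], next(v for v in range(140,220) if g[v,u]<45))
q=T[:3,:3]@(M-92*yf+[0,0,107])+T[:3,3];print("post -y top",(c["fx"]*q[0]/q[2]+c["cx"]).round(1),(c["fy"]*q[1]/q[2]+c["cy"]).round(1))
E
```

```text
seen [406.4 184.7]
139 406.0 186.6
142 406.1 185.4
145 406.2 184.2
seen [441.5 151.1]
139 440.3 151.8
142 440.4 150.7
145 440.6 149.6
408  183
412  179
420  171
430  161
438  153
post -y top 403.3 200.6
```

The corners agree with a seated height of 142 mm to about 2 mm. To be sure it's home, I press lightly on the top edge with shut fingers and read the contact height.

play_rows:
  increments:
    - [0.02, 0.06, 0, 0, 0, 0, -1]
    - [0.03, 0.06, 0, 0, 0, 0, -1]
    - [0.04, 0.06, 0, 0, 0, 0, -1]
    - [0.037, 0.03, 0, 0, 0, 0, -1]
    - [0, 0, -0.03, 0, 0, 0, -1]
    - [0, 0, -0.03, 0, 0, 0, -1]
    - [0, 0, -0.03, 0, 0, 0, -1]
    - [0, 0, 0, 0, 0, 0, -1]
  newtons: 40

```text
t: 16.5
tcp_pos: [555.6, 183.9, 149.7]
ee_rot: [-1.992, -2.426, 0.006]
contact_force: [-0.0, 0.5, 0.4]
gripper_width: 0.002
finger_force: 0.0
```

play_rows:
  increments:
    - [0, 0, -0.003, 0, 0, 0, -1]
    - [0, 0, -0.002, 0, 0, 0, -1]
    - [0, 0, 0, 0, 0, 0, -1]

```text
t: 16.88
tcp_pos: [557.9, 182.6, 147.6]
ee_rot: [1.997, 2.425, 0.001]
contact_force: [0.7, -0.4, 0.0]
gripper_width: -0.002
finger_force: 0.0
```

play_rows:
  increments:
    - [0.007, 0.009, 0, 0, 0, 0, -1]
    - [0, 0, -0.002, 0, 0, 0, -1]
    - [0, 0, -0.001, 0, 0, 0, -1]
    - [0, 0, -0.001, 0, 0, 0, -1]
    - [0, 0, 0, 0, 0, 0, -1]

```text
t: 17.5
tcp_pos: [564.4, 191.3, 142.8]
ee_rot: [-1.997, -2.425, 0.0]
contact_force: [0.3, 0.7, -0.8]
gripper_width: 0.005
finger_force: 0.0
```

play_rows:
  increments:
    - [0, 0, -0.001, 0, 0, 0, -1]
    - [0, 0, 0, 0, 0, 0, -1]

```text
t: 17.75
tcp_pos: [564.6, 191.4, 142.1]
ee_rot: [1.997, 2.425, 0.0]
contact_force: [-0.8, -0.4, 1.8]
gripper_width: 0.002
finger_force: 0.9
```

Contact is at about 142 mm, which is the seated height. I press a little more firmly.

play_rows:
  increments:
    - [0, 0, -0.001, 0, 0, 0, -1]
    - [0, 0, -0.001, 0, 0, 0, -1]
    - [0, 0, 0, 0, 0, 0, -1]

```text
t: 18.12
tcp_pos: [565.3, 191.6, 142.0]
ee_rot: [1.996, 2.424, 0.004]
contact_force: [-3.3, -1.6, 15.7]
gripper_width: 0.0
finger_force: 8.0
```

The panel doesn't move under 16 N at 142.0 mm, so it's fully home. I retreat and hand in.

play_rows:
  increments:
    - [0, 0, 0.01, 0, 0, 0, -1]
    - [0, 0, 0.05, 0, 0, 0, -1]
    - [0, 0, 0.05, 0, 0, 0, -1]
    - [-0.03, -0.02, 0.02, 0, 0, 0, -1]
    - [0, 0, 0, 0, 0, 0, -1]
    - [0, 0, 0, 0, 0, 0, -1]

```text
t: 18.88
tcp_pos: [534.8, 171.5, 269.6]
ee_rot: [-1.997, -2.425, 0.0]
contact_force: [-0.5, -0.0, 0.3]
gripper_width: 0.002
finger_force: 0.0
```

```bash
python3 -c "
from cell import *
print(sense()['tcp_pos'],job_done())"
```

```text
the job is handed in; nothing more can be done
[534.78922027 171.4971059  269.58878559] None
```

The amber panel sits upright in both grooves and fully home on the sill: its top edge held at 142.0 mm under a 16 N push. It is released with the arm clear, and I handed the job in at about 19 s; no verdict came back.

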